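Tip the craft tray into the caddy

ROBOT

A 6-joint arm with a two-finger parallel gripper is mounted at the origin on the work surface. World frame = base frame: x ahead of the robot, y to its left, z up, the work surface at z = 0. Lengths are in mm, angles in rad, forces in N, time in s.
With the tool pointing down it reaches from about 350 to 875 mm from the base axis. Payload 4.2 kg.
Tool frame: the origin (TCP) lies midway between the tips of the shut fingers; the grasp point (between the pads) lies 19 mm behind it (arm.tcp_to_grasp is the distance from the TCP to the grasp point, in mm); z points along the fingers, y is the line along which they close (so a half turn about z gives the same grasp; the last joint's range is limited). The gripper opens to 85 mm and grips with 20 to 120 N. Pads are 22 mm wide; open, the fingers measure 114 mm over their backs; the gripper's body (76 mm by 85 mm) begins 54 mm behind the grasp point. The pads swing forward as they close: fully open they stand 13 mm farther back than shut.
Start: joints at [-0.861, 0.385, 0.008, 0, -1.194, -0.259], TCP at [272.315, -562.533, 192.412] pointing down, gripper open.
Joint ranges: [-3.14, 3.14], [-1.21, 2.06], [-1.07, 1.41], [-3.16, 2.05], [-2.99, -0.16], [-3.1, 3.1]. Speed limits (rad/s): [2.79, 2.79, 3.14, 3.14, 3.14, 3.14].

INTERFACE

Orientations are given as a unit quaternion [x, y, z, w].
In Python, from bench import arm, get_image gives the robot as it stands.
- The arm moves only by the tool drive_tool, never from a script. Its argument "deltas" is a list of rows, each a list of 2 entries, a list of its own where there are three numbers: the shift along the tool's x, y, z in cm, then the turn, a rotation vector about the tool's x, y, z in degrees. In form: [[[x, y, z], [ax, ay, az]], ...]. A call has 1 to 12 rows; each row shifts and turns the commanded pose from where the row before left it, along the tool's axes as they then stand; what a row does not reach is not made up. A row lasts 1/10 s, in which the tool goes at most 50 mm and 8.59 degrees, less where a joint would pass 70% of its speed; a pose out of reach is approached as far as the arm can. A call with a gripper value outside its range is refused whole. "claw" is the finger opening in cm, from 0 to 8.54, set as the call begins (left out, the last holds). The fingers move at their own pace and stop on an object; the grip force is fixed at half the most. Time passes only in rows, so rows that do not move let the fingers close. It gives the time, the measured TCP pose, the force, the opening and the grip force at its end, in the units of the state.
- arm.read_state(): the state, without advancing time (a new reading comes with each control period).
- get_image(name): name is "side" or "top" or "wrist"; returns a dict with "img" (384x512x3 uint8, red, green, blue), "fx", "fy", "cx", "cy" (pixels), "eye" and "orientation" of the camera in the world; the wrist camera has in their place "mount" (4x4, takes a point from camera to tool coordinates, whose origin is the TCP and whose axes are the flange's). Camera axes: x right, y down, z forward; pixel columns grow to the right and rows downward; lengths in mm; the calibration is good to about 2 mm. A picture is of the moment at which its call begins: read the wrist's pose just before it. There is no depth.
- arm.job_done(): hands the job in; it is judged then, once.
The state is a dict: "clock": time; "joints": joint angles; "joint_vel": joint speeds; "joint_efforts": joint torques, N m; "position": TCP position; "ee_rot": TCP orientation; "contact_force": force on the tool from outside, world axes, zero at the start; "wrist_torque": the same for the moment, N m; "gripper_width": finger opening in mm; "grasp_force": force on a finger pad.
Only numpy, scipy, OpenCV 4.12 (cv2) and the standard library are available. Lean on these libraries where they do the work, as an engineer would, in place of code of your own. Each camera call takes 0.05 s, during which the arm holds its last target. There are 200 camera calls.

TASK

Pack the craft things into the yellow caddy: put the blue stamp in it, and swing its side door fully shut, first moving out of the way whatever stands in the door's path (the steel cup may be moved, but must stay upright and end up standing on the table outside the caddy). Only once the door is shut, push the red bar of the wooden tray so that it tips well over and the two crayons and the eraser slide into the caddy by themselves, then let the tray come back to rest level. Do not handle the crayons or the eraser with the gripper, and leave the pencil case, jam jar and mug alone.

Things in the scene. Friction and masses are not known exactly. Their poses are not given: they have to be found in the camera images.
- caddy: Yellow open-topped plastic caddy fixed to the table, outer size 170 (x) x 200 (y) x 95 mm high, walls and floor 5 mm. Origin: centre of its underside. Its -x face is the front with the doorway and the hinged door; the tipping tray stands at its +y side and overhangs its +y wall by about 35 mm at 144 to 184 mm height.
- door (a joint): Opening of the caddy's side door in rad: 0 is shut flat on the caddy's -x face, it grows to 2.0 as the door swings out towards -x and on towards -y. The panel is 160 mm wide, 5 mm thick, from 7 to 91 mm above the table, on an upright hinge at the caddy's -y front corner; it stays where it is left (about 1 N at the middle moves it).
- door_hinge (a point): Point on the door's hinge axis, 70 mm above the table; fixed to the caddy at x -87.5, y -80 mm of its frame.
- door_face (a point): Point on the outer face of the door panel, 110 mm from the hinge axis and 70 mm above the table; it moves with the door. Its +y axis points from the hinge to the free edge, its -x axis out of the outer face (pushing along +x shuts the door). A white knob of 16 mm diameter sticks out 14 mm from the face, 145 mm from the hinge, 50 mm above the table.
- stand: Fixed plywood stand of the tipping tray, 176 (x) x 155 mm foot, uprights 167 mm high. Origin: on the table straight below the tray's pivot; same yaw as the caddy. The pivot axis runs along its x at 150 mm height.
- tray (a joint): Tip of the tray in rad: 0 is level at rest, 1.05 is tipped fully towards the stand's -y, over the caddy; it swings back by itself when let go. The tray is 144 (x) x 195 mm (y from -55, the open lip, to +140 of the pivot), floor top at pivot height, side and rear walls 34 mm high.
- tray_bar (a point): Middle of the red bar of the tray's hoop handle: 12 mm diameter, 138 mm long along the tray's x, straight above the pivot by 100 mm when level (250 mm above the table). Pushing it towards the stand's -y tips the tray, with about 3 N.
- crayon_red: Chunky red wax crayon with paper band, 22 x 100 x 22 mm high, lying along its y in the tray. Origin: centre of its underside.
- crayon_green: Chunky green wax crayon, the same size, lying in the tray. Origin: centre of its underside.
- eraser: White eraser in a blue sleeve, 30 x 70 x 18 mm high, lying in the tray. Origin: centre of its underside.
- stamp: Blue silicone stamp standing on the table: base 65 (x) x 45 (y) x 16 mm high, above it a grip 56 (x) x 24 (y), up to 58 mm. Origin: centre of its underside.
- cup: Stainless steel cup, open at the top, at most 62 mm diameter, 85 mm high, narrower at the foot, standing on the table. Origin: centre of its underside.
- pencil_case: Orange plastic pencil case, closed, 200 (x) x 75 (y) x 38 mm, lying on the table. Origin: centre of its underside. Leave alone.
- jam_jar: Amber jam jar, 68 mm diameter, 100 mm high. Origin: centre of its underside. Leave alone.
- mug: Blue ceramic mug, 82 mm diameter, 95 mm high, handle at its +y. Origin: centre of its underside. Leave alone.
Things that resemble listed ones, but are neither listed nor needed, are in the scene too. Several things look just like the stamp: the one meant starts farthest to the robot's right.

How it is judged (in metres and radians):
On the way, in this order (a step that is already met when the one before it is completed fails the run):
1. the caddy's door is shut (value of joint door below 0.06 rad), for 0.2 s.
2. the tray is tipped well over (value of joint tray above 0.6 rad), for 0.1 s.
At the end, for the whole second after the job is handed in: Both crayons, the eraser and the stamp lie at rest inside the caddy (their origins within its walls and below its rim), the door is shut to within 0.08 rad, the tray is back level to within 0.06 rad, and the cup stands upright on the table outside the caddy (x of crayon_red in the frame of caddy between -0.083 and 0.083 m and y of crayon_red in the frame of caddy between -0.098 and 0.098 m and z of each of crayon_red, crayon_green, eraser, stamp in the frame of caddy below 0.095 m and linear speed of each of crayon_red, crayon_green, eraser, stamp, cup below 0.03 m/s and x of crayon_green in the frame of caddy between -0.083 and 0.083 m and y of crayon_green in the frame of caddy between -0.098 and 0.098 m and x of eraser in the frame of caddy between -0.083 and 0.083 m and y of eraser in the frame of caddy between -0.098 and 0.098 m and x of stamp in the frame of caddy between -0.083 and 0.083 m and y of stamp in the frame of caddy between -0.098 and 0.098 m and value of joint door below 0.08 rad and value of joint tray below 0.06 rad and angle between cup's own z axis and vertical below 0.1 rad and height (world z) of cup below 0.01 m and horizontal distance between cup and caddy above 0.115 m); the robot touches nothing.
It fails at once if the tray is tipped while the door is open (value of joint tray above 0.3 rad and value of joint door above 0.2 rad).
It fails at once if the gripper handles a crayon or the eraser (contact force between the fingers and crayon_red above 3 N or contact force between the fingers and crayon_green above 3 N or contact force between the fingers and eraser above 3 N).
It fails at once if the cup is tipped over (angle between cup's own z axis and vertical above 0.7 rad).
It fails at once if a bystander is moved by more than 30 mm (distance of any of pencil_case, jam_jar, mug from where it was at the start of the episode above 0.03 m).
It also fails if it takes over 72 s, if anything falls off the work surface, if the arm or the gripper's body presses on something with over 40 N, if the wrist force passes 120 N, or if a joint passes its speed limit or range.

## Working session

There is one attempt and no reset: what is moved stays moved. The work goes in short steps, Python scripts to look and compute and a tool call to move; the robot and the scene stay as the last step left them, time stands still between calls to the robot, and variables do not carry over. Pictures are saved under pics/ and viewed, at most 10 in all, crops included, and the job is handed in when it is done.

Besides the shell and the picture viewer there is one more tool, called after ">>>" as name(argument=value, ...), one argument or row to a line, values as JSON. drive_tool: Moves the arm, as the interface text tells. Its arguments: {"type":"object","properties":{"deltas":{"type":"array"},"claw":{"type":"number"}},"required":["deltas"]}

```bash
mkdir -p pics; ls; cat > h.py <<'E'
import numpy as np,cv2,pickle
from scipy.spatial.transform import Rotation as R
from bench import arm,get_image
def snap(n,f):
    s=arm.read_state(); d=get_image(n); cv2.imwrite('pics/'+f+'.png',d['img'][:,:,::-1]); d['state']=s
    pickle.dump(d,open('pics/'+f+'.pkl','wb')); return d
def load(f): return pickle.load(open('pics/'+f+'.pkl','rb'))
def cam(d):
    if 'eye' in d: 
        o=np.array(d['orientation']); return np.array(d['eye']),(o if o.shape==(3,3) else R.from_quat(o).as_matrix())
    s=d['state'];T=np.eye(4);T[:3,:3]=R.from_quat(s['ee_rot']).as_matrix();T[:3,3]=s['position'];T=T@np.array(d['mount']);return T[:3,3],T[:3,:3]
def ray(d,u,v):
    e,M=cam(d); r=M@np.array([(u-d['cx'])/d['fx'],(v-d['cy'])/d['fy'],1]); return e,r/np.linalg.norm(r)
def onz(d,u,v,z):
    e,r=ray(d,u,v); return e+r*(z-e[2])/r[2]
def proj(d,p):
    e,M=cam(d); q=M.T@(np.array(p)-e); return np.array([q[0]/q[2]*d['fx']+d['cx'],q[1]/q[2]*d['fy']+d['cy']])
E
python3 - <<'E'
from h import *
s=arm.read_state();print(s)
a=snap('top','t0');b=snap('side','s0')
for d in(a,b):print(d['eye'],d['orientation'],d['fx'],d['cx'],d['cy'])
w=snap('wrist','w0');print(w['mount'])
E
```

```text
pics
{'clock': 0.0, 'joints': array([-8.61420237e-01,  3.85556747e-01,  6.63156624e-03, -5.19118209e-04,
       -1.19398274e+00, -2.58597436e-01]), 'joint_vel': array([-3.40659813e-04,  2.82310211e-04,  1.43876873e-03, -1.15672411e-03,
       -4.64632372e-05,  1.52915052e-03]), 'joint_efforts': array([ 6.73258692e-04, -3.92289734e+01,  1.88405603e+01,  4.18614104e+00,
       -4.62305878e-03,  7.16934863e-06]), 'position': array([ 272.02160815, -561.96055751,  191.32081133]), 'ee_rot': array([-2.23392387e-01,  9.74727997e-01,  1.04679203e-03, -2.77735463e-04]), 'contact_force': array([-0.11555209, -0.25103304, -0.72523783]), 'wrist_torque': array([-0.0212641 ,  0.01114871, -0.00322924]), 'grasp_force': 0.0, 'gripper_width': 85.16557974688249}
[ 457.5454057   -38.46466163 1072.98384297] [-0.70244125  0.70862597 -0.05364537  0.03934068] 360.9601655687356 260.21779001584645 189.77747304395444
[315.44284189 941.95007094 777.11019387] [-0.10348073  0.86397525 -0.48784361  0.06962125] 410.6072215464693 254.06172131778928 193.36571842128657
[[ 1.84551751e-04 -9.60512600e-01 -2.78236430e-01  7.06070785e+01]
 [ 9.99999868e-01  3.10396198e-04 -4.08241769e-04 -4.43744190e-02]
 [ 4.78484893e-04 -2.78236318e-01  9.60512531e-01 -1.82244674e+02]
 [ 0.00000000e+00  0.00000000e+00  0.00000000e+00  1.00000000e+00]]
```

View pics/t0.png

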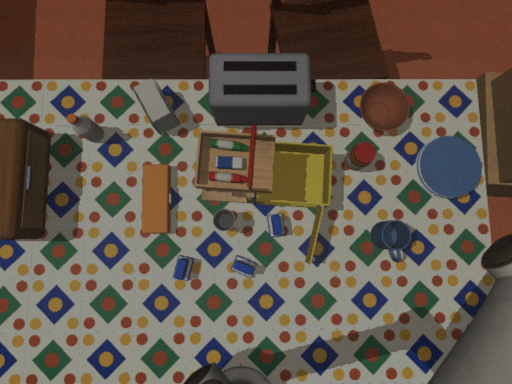

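View pics/s0.png

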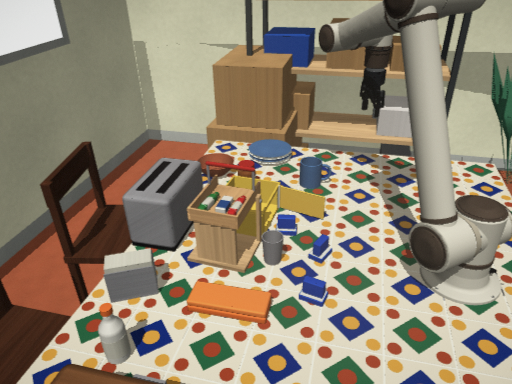

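The top view shows three look-alike stamps at (183,267), (243,266) and (277,225). Image right is the robot's right (-y), so (277,225) is the one meant, and it stands inside the door's sweep. The cup is at (225,220), the door's hinge at about (325,206) and its free edge at about (313,262). Next is an enlarged crop to confirm.

```bash
python3 - <<'E'
from h import *
d=load('t0');im=d['img'][:,:,::-1]
c=cv2.resize(im[120:280,175:345],None,fx=4.5,fy=3.7*4.5/4.5,interpolation=cv2.INTER_CUBIC)
c=cv2.resize(im[125:275,170:350],None,fx=4,fy=4,interpolation=cv2.INTER_CUBIC)
cv2.imwrite('pics/c0.png',c)
hsv=cv2.cvtColor(im,cv2.COLOR_BGR2HSV)
def show(n,lo,hi,z,a,box=None):
    m=cv2.inRange(hsv,np.array(lo),np.array(hi))
    for k in cv2.findContours(m,0,2)[0]:
        if cv2.contourArea(k)>a:
            r=cv2.minAreaRect(k);print(n,np.round(r[0],1),np.round(r[1],1),round(r[2]),np.round(onz(d,*r[0],z)),[np.round(onz(d,*p,z)[:2]).tolist() for p in cv2.boxPoints(r)])
show('yel',(22,150,80),(32,255,255),93,250)
show('blue',(108,150,90),(125,255,255),58,40)
print([ (p,np.round(onz(d,*p,z))) for p,z in [((277,225),58),((183,267),58),((243,266),58),((225,219),85),((252,157),250)]])
E
```

```text
yel [294.9 173.8] [73.1 63.5] 4 [ 631. -155.   93.] [[551.0, -48.0], [728.0, -61.0], [713.0, -265.0], [536.0, -247.0]]
blue [242.8 267.4] [18.6  7.2] 23 [376. -10.  58.] [[377.0, 18.0], [395.0, 10.0], [375.0, -37.0], [358.0, -29.0]]
blue [179.8 268.9] [ 6.8 18.9] 14 [374. 163.  58.] [[352.0, 178.0], [401.0, 167.0], [397.0, 148.0], [347.0, 160.0]]
blue [276.4 224.1] [18.7  7.2] 81 [ 494. -104.   58.] [[519.0, -90.0], [522.0, -110.0], [470.0, -118.0], [467.0, -98.0]]
[((277, 225), array([ 492., -106.,   58.])), ((183, 267), array([379., 155.,  58.])), ((243, 266), array([380., -10.,  58.])), ((225, 219), array([509.,  38.,  85.])), ((252, 157), array([644., -37., 250.]))]
```

View pics/c0.png

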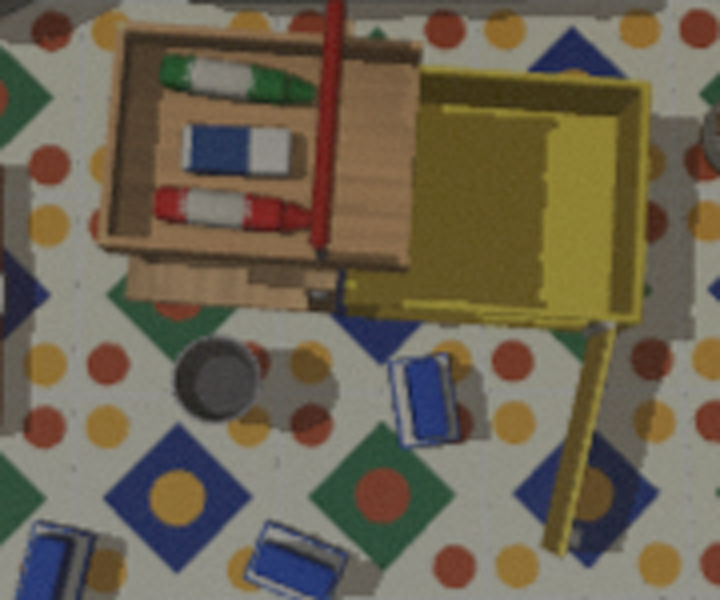

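Stamp confirmed: blue grip at crop (425,400), base corners at about (388,362), (448,352), (462,440) and (408,448). Caddy front rim runs from crop (342,318) to (640,325), and the cup is clear of the door's sweep.

```bash
cat > geo.py <<'E'
from h import *
d=load('t0')
P=lambda x,y,z:onz(d,170+x/4,125+y/4,z)
c1=P(641,326,95)[:2];c2=P(651,79,95)[:2];c3=P(343,318,95)[:2]
E
python3 - <<'E'
from geo import *
print('corners',c1,c2,c3,'lens',np.linalg.norm(c2-c1),np.linalg.norm(c3-c1))
ex=c2-c1;ey=c3-c1
yaw=[np.degrees(np.arctan2(ex[1],ex[0])),np.degrees(np.arctan2(-ey[0],ey[1]))];print('yaw',yaw)
y=np.radians(np.mean(yaw));X=np.array([np.cos(y),np.sin(y)]);Y=np.array([-X[1],X[0]])
C=np.mean([c1+85*X+100*Y,c2-85*X+100*Y],axis=0);print('C',C,'from c3',c3+85*X-100*Y)
H=C-87.5*X-80*Y;E=P(557,552,91)[:2];print('hinge',H,'edge',E,np.linalg.norm(E-H))
v=E-H;print('door ang',np.arctan2(-v@X,v@Y))
b1=P(337,0,250);b2=P(320,245,250);print('bar',b1,b2);bm=P(329,117,250)[:2]-C;print('end2 in caddy',(b2[:2]-C)@X,(b2[:2]-C)@Y)
b=[P(388,362,16),P(448,352,16),P(462,440,16),P(408,448,16)];print('base',np.round(b),np.mean(b,axis=0))
print('cup',P(217,379,85))
# side check of stamp & bar
s=load('s0')
for p in [(*C,95),(*H,91),(*E,91),(494,-104,58),(*(C+120*Y),250),(*(C+120*Y+69*X),250),(*(C+120*Y-69*X),250)]:print(np.round(p),np.round(proj(s,p)))
im=s['img'][140:240,180:340,::-1];cv2.imwrite('pics/c1.png',cv2.resize(im,None,fx=5,fy=5,interpolation=cv2.INTER_CUBIC))
E
```

```text
corners [ 539.49561697 -249.51853363] [ 712.16839575 -262.68109391] [546.64859905 -46.39624519] lens 173.1737321943772 203.24819609152922
yaw [np.float64(-4.359132241646574), np.float64(-2.0168461059899734)]
C [ 631.39322658 -156.25456937] from c3 [ 625.95583658 -150.96852678]
hinge [ 539.57966155 -231.2646972 ] edge [ 388.53585267 -188.46775036] 156.9898431796428
door ang 1.3503328546382758
bar [720.43789059 -43.19072859 250.        ] [574.78604236 -32.25907086 250.        ]
end2 in caddy -63.41524415823128 120.65555836040387
base [[ 521.  -80.   16.]
 [ 528. -124.   16.]
 [ 464. -133.   16.]
 [ 459.  -93.   16.]] [ 493.06086221 -107.45471766   16.        ]
cup [506.559406    39.74191459  85.        ]
[ 631. -156.   95.] [247. 193.]
[ 540. -231.   91.] [280. 186.]
[ 389. -188.   91.] [324. 197.]
[ 494 -104   58] [286. 216.]
[638. -36. 250.] [232. 166.]
[707. -40. 250.] [210. 164.]
[569. -33. 250.] [256. 169.]
```

View pics/c1.png

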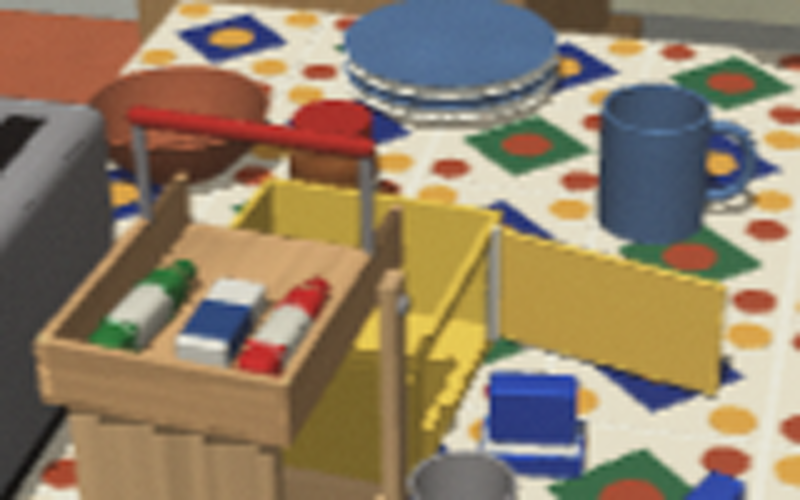

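The side view agrees with the projections: stamp grip at (286,217), bar ends at (206,163) and (254,169), door edge at (324,197). I'll go for the stamp.

```bash
cat > go.py <<'E'
import sys
from h import *
# usage: go.py x y z tool_y_angle_deg  -> turn about tool z (do first), then shift in tool cm
x,y,z,a=map(float,sys.argv[1:5]);s=arm.read_state();M=R.from_quat(s['ee_rot']).as_matrix()
cur=np.degrees(np.arctan2(M[1,1],M[0,1]));a=np.radians(a)
T=np.array([[np.sin(a),np.cos(a),0],[-np.cos(a),np.sin(a),0],[0,0,-1]]).T
T=np.column_stack([[-np.sin(a)*-1*-1,0,0],[np.cos(a),np.sin(a),0],[0,0,-1]]);T[:,0]=np.cross(T[:,1],T[:,2])
rv=R.from_matrix(M.T@T).as_rotvec(degrees=True)
print('pos',np.round(s['position'],1),'yang',round(cur,1),'turn',np.round(rv,1),'shift cm (after turn)',np.round(T.T@(np.array([x,y,z])-s['position'])/10,2),'t',s['clock'])
E
python3 go.py 488 -106 120 98.5
```

```text
pos [ 272.1 -562.1  191.6] yang 115.8 turn [ 0.1 -0.  17.3] shift cm (after turn) [-28.1   41.92   7.16] t 0.15
```

>>> drive_tool(
  deltas=[
    [[0,0,0],[0,0,5.8]],
    [[0,0,0],[0,0,5.8]],
    [[0,0,0],[0,0,5.7]],
    [[-2.5,3.8,0],[0,0,0]],
    [[-2.5,3.8,0],[0,0,0]],
    [[-2.5,3.8,0],[0,0,0]],
    [[-2.5,3.8,0],[0,0,0]],
    [[-2.5,3.8,0],[0,0,0]],
    [[-2.5,3.8,0],[0,0,0]],
    [[-2.5,3.8,0],[0,0,0]],
    [[-2.5,3.8,0],[0,0,0]],
    [[-2.5,3.8,0],[0,0,0]],
  ],
  claw=8.5,
)

```text
clock: 1.35
position: [444.4, -189.1, 192.4]
ee_rot: [-0.074, 0.997, 0.0, 0.0]
contact_force: [0.9, 0.1, -0.6]
gripper_width: 85.5
grasp_force: 0.0
```

```bash
python3 go.py 488 -106 150 98.5; python3 -c "
from h import *
d=snap('wrist','w1')
print(proj(d,(494,-105,58)))"
```

```text
pos [ 444.4 -189.1  192.4] yang 98.5 turn [0. 0. 0.] shift cm (after turn) [-5.54  7.57  4.24] t 1.35
[320.32139111 223.29927847]
```

View pics/w1.png

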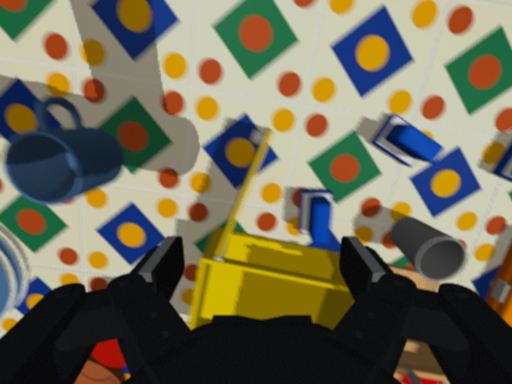

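The wrist view shows the stamp's grip at about (320,222), where it was predicted, with the cup at (430,248) and well clear. Next I'll move above it and descend.

>>> drive_tool(
  deltas=[
    [[-1.9,2.5,0],[0,0,0]],
    [[-1.8,2.5,0],[0,0,0]],
    [[-1.8,2.6,0],[0,0,0]],
    [[0,0,3],[0,0,0]],
    [[0,0,3],[0,0,0]],
    [[0,0,3],[0,0,0]],
    [[0,0,3],[0,0,0]],
    [[0,0,2.4],[0,0,0]],
    [[0,0,2.2],[0,0,0]],
    [[0,0,0],[0,0,0]],
  ],
)

```text
clock: 2.4
position: [484.4, -107.8, 23.6]
ee_rot: [-0.074, 0.997, 0.0, -0.004]
contact_force: [-0.8, 0.4, 0.4]
gripper_width: 85.0
grasp_force: 0.0
```

>>> drive_tool(
  deltas=[
    [[0,0,0],[0,0,0]],
    [[0,0,0],[0,0,0]],
    [[0,0,0],[0,0,0]],
    [[0,0,0],[0,0,0]],
    [[0,0,0],[0,0,0]],
    [[0,0,0],[0,0,0]],
    [[0,0,0],[0,0,0]],
    [[0,0,0],[0,0,0]],
  ],
  claw=1.0,
)

```text
clock: 3.2
position: [487.2, -107.6, 26.4]
ee_rot: [-0.074, 0.997, -0.0, 0.0]
contact_force: [-0.1, -0.2, 0.1]
gripper_width: 9.9
grasp_force: 0.0
```

```bash
python3 go.py 488 -106 155 98.5; python3 -c "
from h import *
print(arm.read_state()['contact_force'])"
```

```text
pos [ 487.2 -107.6   26.4] yang 98.5 turn [-0.  0.  0.] shift cm (after turn) [ -0.1    0.15 -12.86] t 3.2
[-0.0672008  -0.1741036   0.11876004]
```

The fingers closed to 9.9 mm with nothing between the pads, so I'll look.

```bash
python3 -c "
from h import *
d=snap('wrist','w2');s=snap('side','s2');t=snap('top','t2')
a=cv2.resize(d['img'],(400,300));b=cv2.resize(s['img'][140:260,220:380],(400,300));c=cv2.resize(t['img'][160:280,200:360],(400,300))
e=cv2.imwrite('pics/m2.png',np.vstack([np.hstack([a,b]),np.hstack([c,c*0])])[:,:,::-1])"
```

```text
(no output)
```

View pics/m2.png

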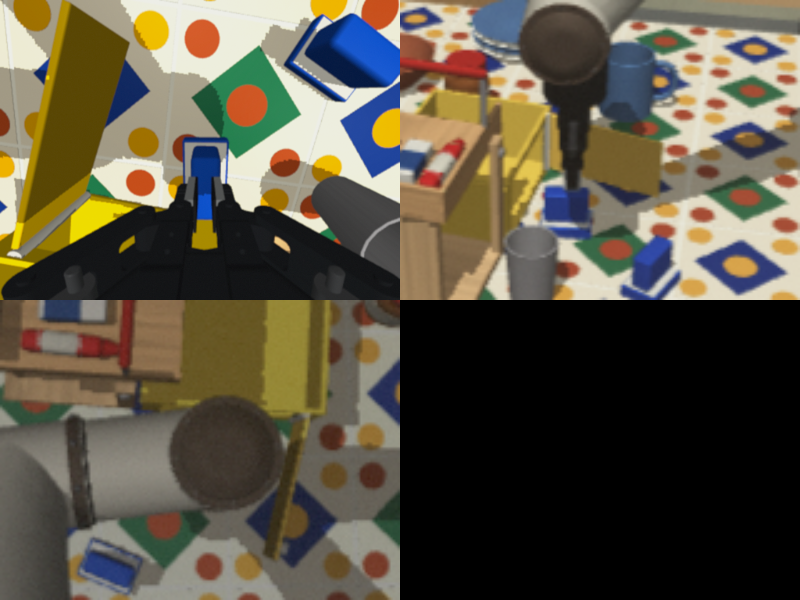

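```bash
python3 -c "
from h import *
s=load('s2');d=load('w2')
for p in [(487,-107.6,26.4),(494,-105,58),(487,-107.6,58)]: print(p,proj(s,p),proj(d,p))
b=s['img'][190:240,270:310];c=d['img'][150:300,190:320]
cv2.imwrite('pics/m3.png',np.hstack([cv2.resize(b,(400,500),interpolation=2),cv2.resize(c,(400,500),interpolation=2)])[:,:,::-1]);print(arm.read_state()['gripper_width'])"
```

```text
(487, -107.6, 26.4) [288.10565264 224.18967507] [261.76569653 216.11283715]
(494, -105, 58) [285.97126922 216.05453625] [264.26300156 245.15142431]
(487, -107.6, 58) [288.34237631 215.87323357] [261.83245914 234.4957838 ]
10.105578691329523
```

View pics/m3.png

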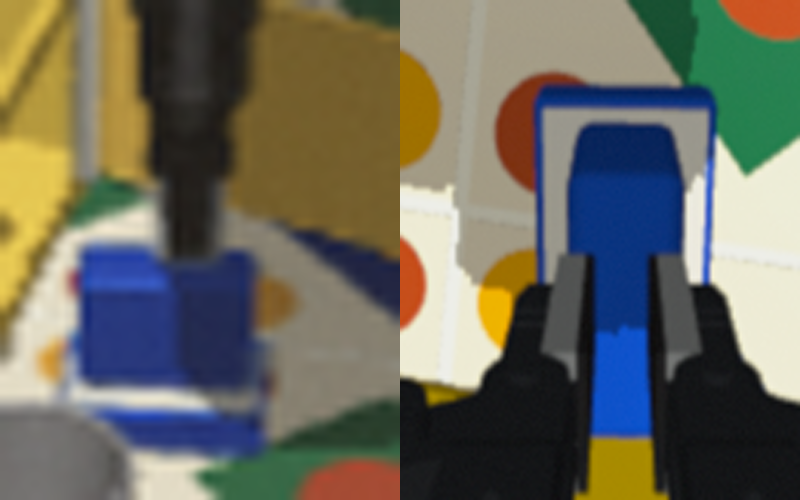

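```bash
python3 -c "
from h import *
d=load('w1');M=np.linalg.inv(np.array(d['mount']))
def pt(p):
    q=M@np.array([*p,1]);return np.round([q[0]/q[2]*d['fx']+d['cx'],q[1]/q[2]*d['fy']+d['cy']])
for w,bk in((42.5,13),(42.5,40),(5,2),(5,15),(5,30)):
  for x in (11,0,-11): print(w,bk,x,pt((x,w,-bk)),pt((x,-w,-bk)))
"
```

```text
42.5 13 11 [324. 208.] [199. 208.]
42.5 13 0 [323. 223.] [200. 223.]
42.5 13 -11 [322. 238.] [201. 238.]
42.5 40 11 [335. 224.] [188. 224.]
42.5 40 0 [334. 241.] [190. 241.]
42.5 40 -11 [332. 258.] [191. 258.]
5 2 11 [269. 203.] [255. 203.]
5 2 0 [269. 217.] [255. 217.]
5 2 -11 [268. 231.] [255. 231.]
5 15 11 [269. 209.] [254. 209.]
5 15 0 [269. 224.] [254. 224.]
5 15 -11 [269. 239.] [254. 239.]
5 30 11 [270. 217.] [254. 217.]
5 30 0 [270. 234.] [254. 234.]
5 30 -11 [270. 250.] [254. 250.]
```

>>> drive_tool(
  deltas=[
    [[0,0,-3],[0,0,0]],
    [[0,0,-3],[0,0,0]],
    [[0,0,-3],[0,0,0]],
    [[0,0,0],[0,0,0]],
  ],
)

```text
clock: 3.75
position: [490.5, -107.7, 120.7]
ee_rot: [-0.075, 0.997, -0.0, 0.005]
contact_force: [0.4, 0.1, -0.6]
gripper_width: 9.9
grasp_force: 0.0
```

```bash
python3 -c "
from h import *
d=snap('wrist','w4');s=snap('side','s4');print(arm.read_state()['position'],arm.read_state()['gripper_width'])
p=arm.read_state()['position'];print(proj(s,p),proj(s,p+[0,0,32]))
b=s['img'][165:245,255:319];c=d['img'][150:300,190:320]
cv2.imwrite('pics/m4.png',np.hstack([cv2.resize(b,(400,500),interpolation=2),cv2.resize(c,(400,500),interpolation=2)])[:,:,::-1])"
```

```text
[ 487.35187235 -107.47735201  116.87097426] 10.230280702717776
[288.67829962 199.80916355] [288.93478653 190.74140529]
```

View pics/m4.png

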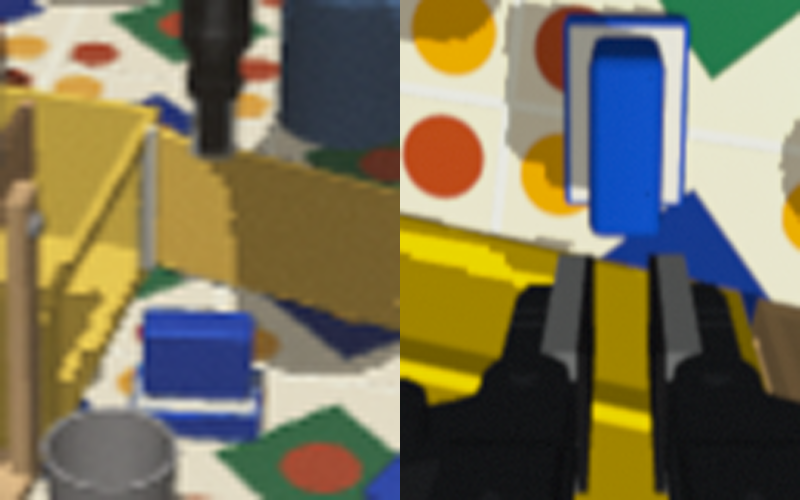

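After lifting, the stamp is untouched. The side camera puts the fingertips about 32 mm above the reported TCP: tip row 190, against 200 predicted. The wrist view agrees, so the fingers closed just above the grip. I'll go about 26 mm deeper.

>>> drive_tool(
  deltas=[
    [[0,0,0],[0,0,0]],
    [[0,0,0],[0,0,0]],
    [[0,0,0],[0,0,0]],
    [[0,0,0],[0,0,0]],
    [[0,0,3],[0,0,0]],
    [[0,0,3],[0,0,0]],
    [[0,0,3],[0,0,0]],
    [[0,0,1],[0,0,0]],
    [[0,0,0.8],[0,0,0]],
    [[0,0,0.6],[0,0,0]],
    [[0,0,0],[0,0,0]],
    [[0,0,0],[0,0,0]],
  ],
  claw=8.5,
)

```text
clock: 5.05
position: [488.0, -107.6, 3.3]
ee_rot: [-0.074, 0.997, -0.0, 0.001]
contact_force: [1.0, -0.4, 0.0]
gripper_width: 84.8
grasp_force: 0.0
```

>>> drive_tool(
  deltas=[
    [[0,0,0],[0,0,0]],
    [[0,0,0],[0,0,0]],
    [[0,0,0],[0,0,0]],
    [[0,0,0],[0,0,0]],
    [[0,0,0],[0,0,0]],
    [[0,0,0],[0,0,0]],
    [[0,0,0],[0,0,0]],
  ],
  claw=1.0,
)

```text
clock: 5.75
position: [487.4, -107.6, 2.8]
ee_rot: [-0.074, 0.997, -0.0, 0.0]
contact_force: [-1.4, 0.9, 5.6]
gripper_width: 22.8
grasp_force: 59.4
```

```bash
python3 -c "
from h import *
print(arm.tcp_to_grasp)";python3 go.py 488 -106 155 98.5
```

```text
18.700000000000003
pos [ 487.4 -107.6    2.8] yang 98.5 turn [-0.  0.  0.] shift cm (after turn) [ -0.08   0.15 -15.22] t 5.75
```

The stamp is gripped at 22.8 mm with 59 N. Lift and carry.

>>> drive_tool(
  deltas=[
    [[0,0,-2],[0,0,0]],
    [[0,0,-3],[0,0,0]],
    [[0,0,-3],[0,0,0]],
    [[0,0,-3],[0,0,0]],
    [[0,0,-3],[0,0,0]],
    [[0,-3.5,0],[0,0,6]],
    [[0,-3.5,0],[0,0,6]],
    [[0,-3.5,0],[0,0,0]],
    [[0,0,0],[0,0,0]],
  ],
)

```text
clock: 6.65
position: [491.1, -214.9, 141.5]
ee_rot: [0.032, 0.999, 0.0, -0.001]
contact_force: [-1.5, 0.5, -0.3]
gripper_width: 22.6
grasp_force: 59.2
```

```bash
python3 go.py 619.5 -211 140 86.5; python3 -c "
from h import *
print(arm.read_state()['gripper_width'])"
```

```text
pos [ 491.1 -214.9  141.5] yang 86.3 turn [-0.  -0.1 -0.2] shift cm (after turn) [-12.79   1.17   0.15] t 6.65
22.569031411119678
```

>>> drive_tool(
  deltas=[
    [[-3.2,0.3,0],[0,0,0]],
    [[-3.2,0.3,0],[0,0,0]],
    [[-3.2,0.3,0],[0,0,0]],
    [[-3.2,0.3,0],[0,0,0]],
    [[0,0,0],[0,0,0]],
    [[0,0,3],[0,0,0]],
    [[0,0,3],[0,0,0]],
    [[0,0,3],[0,0,0]],
    [[0,0,0],[0,0,0]],
  ],
)

```text
clock: 7.55
position: [615.5, -206.7, 47.0]
ee_rot: [0.031, 1.0, 0.001, -0.006]
contact_force: [-0.9, 0.1, -1.4]
gripper_width: 22.8
grasp_force: 59.1
```

```bash
python3 go.py 619.5 -211 11 86.5; python3 -c "
from h import *
s=snap('side','s5');print(arm.read_state()['contact_force'])"
```

```text
pos [ 615.5 -206.7   47. ] yang 86.5 turn [ 0.1 -0.7 -0. ] shift cm (after turn) [-0.42 -0.41  3.6 ] t 7.55
[ 0.11459079 -0.0147995  -0.14424677]
```

>>> drive_tool(
  deltas=[
    [[-0.2,-0.3,2],[0,0,0]],
    [[0,0,1],[0,0,0]],
    [[0,0,0.7],[0,0,0]],
    [[0,0,0],[0,0,0]],
    [[0,0,0],[0,0,0]],
  ],
)

```text
clock: 8.1
position: [622.7, -211.1, 16.3]
ee_rot: [0.03, 1.0, -0.0, 0.001]
contact_force: [-0.1, -0.2, -1.1]
gripper_width: 22.7
grasp_force: 59.1
```

>>> drive_tool(
  deltas=[
    [[0,0,0],[0,0,0]],
    [[0,0,0],[0,0,0]],
    [[0,0,0],[0,0,0]],
    [[0,0,0],[0,0,0]],
  ],
  claw=4.0,
)

```text
clock: 8.5
position: [622.4, -211.0, 15.8]
ee_rot: [0.03, 1.0, -0.0, 0.0]
contact_force: [0.6, 0.4, 1.2]
gripper_width: 39.9
grasp_force: 0.0
```

>>> drive_tool(
  deltas=[
    [[0,0,-2],[0,0,0]],
    [[0,0,-3],[0,0,0]],
    [[0,0,-4],[0,0,0]],
    [[0,0,-4],[0,0,0]],
    [[0,0,-3],[0,0,0]],
    [[0,0,0],[0,0,0]],
  ],
)

```text
clock: 9.1
position: [625.2, -211.9, 181.9]
ee_rot: [0.03, 1.0, -0.001, 0.006]
contact_force: [0.8, 0.0, 0.3]
gripper_width: 40.2
grasp_force: 0.0
```

```bash
python3 go.py 455 -310 175 86.5; python3 -c "
from h import *
w=snap('wrist','w6');s=snap('side','s6')
p=(625,-211,63);print(proj(s,p),proj(w,p))
hsv=cv2.cvtColor(s['img'],cv2.COLOR_RGB2HSV);m=cv2.inRange(hsv,np.array((108,150,60)),np.array((125,255,255)))
for k in cv2.findContours(m,0,2)[0]:
  if cv2.contourArea(k)>25: print(cv2.boundingRect(k))"
```

```text
pos [ 625.2 -211.9  181.9] yang 86.6 turn [-0.1  0.7  0.1] shift cm (after turn) [ 16.39 -10.83   0.69] t 9.1
[253.57736564 192.91269488] [262.52241256 178.15718078]
(401, 371, 34, 13)
(33, 359, 38, 25)
(254, 344, 47, 40)
(463, 329, 49, 38)
(131, 320, 41, 36)
(330, 307, 43, 33)
(299, 295, 25, 11)
(393, 276, 40, 28)
(281, 260, 44, 37)
(181, 250, 18, 17)
(358, 240, 15, 14)
(314, 235, 14, 20)
(404, 216, 18, 12)
(218, 200, 11, 7)
(479, 182, 23, 14)
(389, 175, 25, 11)
```

Stamp released. Next is closing the door: I'll compute the sweep waypoints.

```bash
python3 - <<'E'
from h import *
y=np.radians(-3.5);X=np.array([np.cos(y),np.sin(y)]);Y=np.array([-X[1],X[0]]);H=np.array([629,-154])-87.5*X-80*Y
s=arm.read_state()['position'][:2]
a=np.radians(86.5);ty=np.array([np.cos(a),np.sin(a)]);tx=np.array([-ty[1],ty[0]])
wp=[(1.42,95,40)]+[(t,95 if t>.6 else 80+25*t,15+4*np.sin(2*t)) for t in (1.3,1.15,1.0,.85,.7,.55,.4,.25,.1,0,-.04)]
p=s
for t,r,dd in wp:
    q=H+r*(np.cos(t)*Y-np.sin(t)*X)-dd*(np.cos(t)*X+np.sin(t)*Y)
    print(t,np.round(q),'tool cm',np.round([(q-p)@tx/10,(q-p)@ty/10],2));p=q
E
```

```text
1.42 [ 435. -248.] tool cm [18.42 -4.81]
1.3 [ 441. -214.] tool cm [-0.38  3.42]
1.15 [ 444. -200.] tool cm [-0.2   1.34]
1.0 [ 449. -187.] tool cm [-0.4   1.33]
0.85 [ 456. -175.] tool cm [-0.61  1.28]
0.7 [ 465. -164.] tool cm [-0.82  1.2 ]
0.55 [ 476. -154.] tool cm [-1.09  0.98]
0.4 [ 490. -150.] tool cm [-1.33  0.57]
0.25 [ 504. -147.] tool cm [-1.38  0.34]
0.1 [ 518. -147.] tool cm [-1.38  0.11]
0 [ 527. -148.] tool cm [-0.9  -0.05]
-0.04 [ 530. -148.] tool cm [-0.35 -0.05]
```

>>> drive_tool(
  deltas=[
    [[3.1,-1,0],[0,0,0]],
    [[3.1,-1,0],[0,0,0]],
    [[3.1,-1,0],[0,0,0]],
    [[3.1,-1,0],[0,0,0]],
    [[3,-1,0],[0,0,0]],
    [[3,-0.8,0],[0,0,0]],
    [[0,0,4],[0,0,0]],
    [[0,0,4],[0,0,0]],
    [[0,0,4],[0,0,0]],
    [[0,0,2.5],[0,0,0]],
    [[0,0,0],[0,0,0]],
    [[0,0,0],[0,0,0]],
  ],
  claw=0,
)

```text
clock: 10.4
position: [434.6, -257.8, 30.0]
ee_rot: [0.03, 1.0, 0.0, -0.001]
contact_force: [1.3, -0.0, 0.5]
gripper_width: 0.0
grasp_force: 0.0
```

>>> drive_tool(
  deltas=[
    [[-0.4,2.2,0],[0,0,0]],
    [[0,2.2,0],[0,0,0]],
    [[-0.2,1.3,0],[0,0,0]],
    [[-0.4,1.3,0],[0,0,0]],
    [[-0.6,1.3,0],[0,0,0]],
    [[-0.8,1.2,0],[0,0,0]],
    [[-1.1,1,0],[0,0,0]],
    [[-1.3,0.6,0],[0,0,0]],
    [[0,0,0],[0,0,0]],
  ],
)

```text
clock: 11.3
position: [492.0, -149.1, 30.2]
ee_rot: [0.03, 1.0, -0.0, 0.001]
contact_force: [1.1, -0.5, -1.2]
gripper_width: -0.1
grasp_force: 0.0
```

```bash
python3 go.py 490 -150 25 86.5; python3 - <<'E'
from h import *
w=snap('wrist','w7');s=snap('side','s7');print(arm.read_state()['contact_force'])
cv2.imwrite('pics/m7.png',np.hstack([cv2.resize(w['img'],(400,300)),cv2.resize(s['img'][140:240,200:333],(400,300))])[:,:,::-1])
E
```

```text
pos [ 492.  -149.1   30.2] yang 86.6 turn [0.  0.1 0.1] shift cm (after turn) [ 0.19 -0.1   0.52] t 11.3
[ 0.35862666 -0.10046924 -0.69698846]
```

View pics/m7.png

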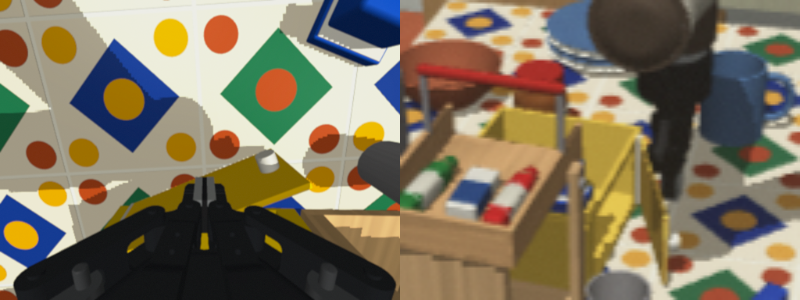

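The door is about 0.4 rad open and following the fingers, with its knob free at wrist (265,160). The stamp shows inside the caddy at (575,190). Finish the push.

>>> drive_tool(
  deltas=[
    [[-1.4,0.2,0],[0,0,0]],
    [[-1.4,0,0],[0,0,0]],
    [[-0.8,0,0],[0,0,0]],
    [[-0.4,0,0],[0,0,0]],
    [[0,0,0],[0,0,0]],
    [[0,0,0],[0,0,0]],
  ],
)

```text
clock: 12.0
position: [529.8, -150.6, 30.6]
ee_rot: [0.03, 1.0, -0.0, 0.001]
contact_force: [-0.4, 0.2, 0.2]
gripper_width: -0.1
grasp_force: 0.0
```

>>> drive_tool(
  deltas=[
    [[-0.2,0,0],[0,0,0]],
    [[-0.2,0,0],[0,0,0]],
    [[0,0,0],[0,0,0]],
    [[0,0,0],[0,0,0]],
  ],
)

```text
clock: 12.4
position: [530.4, -150.6, 30.3]
ee_rot: [0.031, 1.0, 0.0, -0.003]
contact_force: [-6.3, 1.1, 6.0]
gripper_width: 0.0
grasp_force: 3.3
```

>>> drive_tool(
  deltas=[
    [[-0.2,0,0],[0,0,0]],
    [[-0.2,0,0],[0,0,0]],
    [[0,0,0],[0,0,0]],
    [[0,0,0],[0,0,0]],
  ],
)

```text
clock: 12.8
position: [530.0, -150.8, 29.8]
ee_rot: [0.031, 0.999, 0.0, -0.007]
contact_force: [-13.1, 2.5, 10.2]
gripper_width: 0.1
grasp_force: 6.9
```

The door is against its stop (13 N reaction). I'll retreat, rise, and check the door.

>>> drive_tool(
  deltas=[
    [[1.5,0,0],[0,0,0]],
    [[3,0,0],[0,0,0]],
    [[0,0,-4],[0,0,0]],
    [[0,0,-4],[0,0,0]],
    [[0,0,-4],[0,0,0]],
    [[0,0,-4],[0,0,0]],
    [[0,0,-4],[0,0,0]],
    [[0,0,-4],[0,0,0]],
    [[0,0,0],[0,0,0]],
    [[0,0,0],[0,0,0]],
  ],
)

```text
clock: 13.8
position: [493.3, -147.9, 271.5]
ee_rot: [0.03, 1.0, 0.0, 0.002]
contact_force: [-0.4, 0.4, 0.1]
gripper_width: 0.3
grasp_force: 0.0
```

```bash
python3 go.py 640 25 265 86.5; python3 - <<'E'
from h import *
w=snap('wrist','w8');s=snap('side','s8');t=snap('top','t8')
cv2.imwrite('pics/m8.png',np.hstack([cv2.resize(t['img'][120:270,190:340],(400,400)),cv2.resize(s['img'][140:240,200:300],(400,400))])[:,:,::-1])
E
```

```text
pos [ 493.3 -147.9  271.5] yang 86.5 turn [0.  0.2 0. ] shift cm (after turn) [-13.59  18.16   0.65] t 13.8
```

View pics/m8.png

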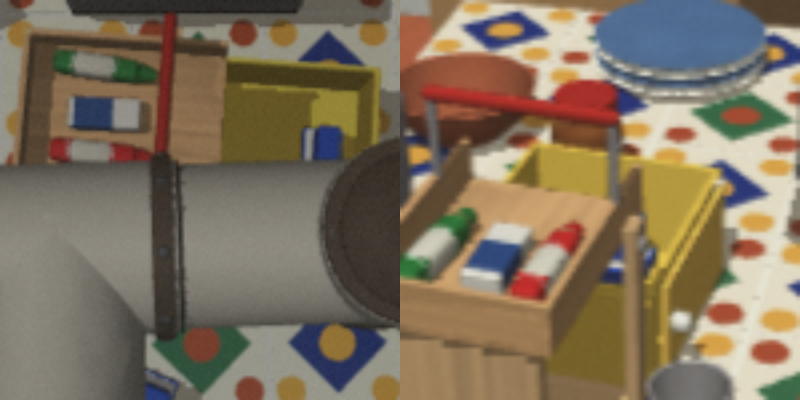

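The door is flush on the caddy's face (knob at side crop (680,322)) and the stamp lies in the caddy (top crop (322,145)). Next the tray bar: I'll go round its +y side and lower behind it.

>>> drive_tool(
  deltas=[
    [[0,3.6,0],[0,0,0]],
    [[0,3.6,0],[0,0,0]],
    [[0,3.6,0],[0,0,0]],
    [[0,3.7,0],[0,0,0]],
    [[0,3.7,0],[0,0,0]],
    [[-3.4,0,0],[0,0,0]],
    [[-3.4,0,0],[0,0,0]],
    [[-3.4,0,0],[0,0,0]],
    [[-3.4,0,0],[0,0,0]],
    [[0,0,3],[0,0,0]],
    [[0,0,3],[0,0,0]],
    [[0,0,0],[0,0,0]],
  ],
)

```text
clock: 15.15
position: [636.2, 24.9, 203.4]
ee_rot: [0.031, 1.0, -0.001, -0.007]
contact_force: [0.6, -0.1, -0.4]
gripper_width: 0.1
grasp_force: 0.0
```

```bash
python3 go.py 638 -14 208 86.5; python3 - <<'E'
from h import *
w=snap('wrist','w9');s=snap('side','s9')
hsv=cv2.cvtColor(w['img'],cv2.COLOR_RGB2HSV);m=cv2.inRange(hsv,np.array((0,170,60)),np.array((5,255,255)))|cv2.inRange(hsv,np.array((174,170,60)),np.array((180,255,255)))
for k in cv2.findContours(m,0,2)[0]:
  if cv2.contourArea(k)>300:
    r=cv2.minAreaRect(k);print(np.round(r[0]),np.round(r[1]),round(r[2]),np.round(onz(w,*r[0],250)))
print('bar proj',proj(w,(638,-36,250)),proj(w,(569,-33,250)))
E
```

```text
pos [636.2  24.9 203.4] yang 86.5 turn [-0.2 -0.7 -0. ] shift cm (after turn) [-0.42 -3.87 -0.46] t 15.15
[308. 175.] [19. 25.] 4 [597.  52. 250.]
[225. 170.] [48. 25.] 4 [592.   8. 250.]
[148. 212.] [147.  23.] 85 [613. -36. 250.]
bar proj [155.56285382 253.93640567] [138.51637096 129.95456994]
```

>>> drive_tool(
  deltas=[
    [[0,0,0.8],[0,0,0]],
    [[0,-2,0],[0,0,0]],
    [[0,-2,0],[0,0,0]],
    [[0,0,0],[0,0,0]],
    [[0,0,0],[0,0,0]],
  ],
)

```text
clock: 15.75
position: [637.5, -14.7, 203.7]
ee_rot: [0.031, 1.0, 0.0, 0.001]
contact_force: [-0.4, 0.4, -0.5]
gripper_width: -0.2
grasp_force: 0.0
```

>>> drive_tool(
  deltas=[
    [[0,-1.3,0.1],[0,0,0]],
    [[0,-1.2,0.2],[0,0,0]],
    [[0,-1.2,0.4],[0,0,0]],
    [[0,-1.1,0.5],[0,0,0]],
    [[0,-1.1,0.7],[0,0,0]],
    [[0,-1,0.8],[0,0,0]],
    [[0,-0.9,0.9],[0,0,0]],
    [[0,-0.7,1],[0,0,0]],
    [[0,0,0],[0,0,0]],
    [[0,0,0],[0,0,0]],
  ],
)

```text
clock: 16.75
position: [630.5, -99.3, 155.1]
ee_rot: [0.031, 1.0, 0.0, -0.002]
contact_force: [-1.9, 2.8, 0.1]
gripper_width: 0.0
grasp_force: 1.4
```

```bash
python3 - <<'E'
from h import *
print(arm.read_state()['position'],arm.read_state()['contact_force'])
w=snap('wrist','w10');s=snap('side','s10');t=snap('top','t10')
for d,n in((w,'w'),(s,'s'),(t,'t')):
  hsv=cv2.cvtColor(d['img'],cv2.COLOR_RGB2HSV)
  for c,R_ in (('red',[((0,170,50),(5,255,255)),((174,170,50),(180,255,255))]),('green',[((60,150,40),(85,255,255))])):
    m=sum(cv2.inRange(hsv,np.array(a),np.array(b)) for a,b in R_)
    for k in cv2.findContours(m,0,2)[0]:
      if cv2.contourArea(k)>25:
        r=cv2.minAreaRect(k)
        if n!='s' or 190<r[0][0]<270: print(n,c,np.round(r[0]),np.round(r[1]),round(r[2]))
for a in (0,.4,.6,.8,1,1.05):
  p=(638-4*np.sin(a)*0,-36-100*np.sin(a),150+100*np.cos(a)); print(a,np.round(proj(s,p)),np.round(proj(w,p)),np.round(proj(t,p)))
E
```

```text
[630.50672171 -99.31633108 155.06363758] [-1.91202056  2.75581988  0.12158286]
w red [ 28. 262.] [56. 56.] 0
w red [282. 164.] [23. 22.] 3
w red [243. 158.] [11.  6.] 90
w red [224. 202.] [136.  23.] 89
w green [ 88. 266.] [18. 47.] 52
w green [244. 223.] [12. 18.] 47
w green [411. 100.] [70. 34.] 10
w green [270.  20.] [40. 73.] 90
w green [19. 23.] [29. 65.] 30
s red [254. 165.] [17.  9.] 6
t red [364. 152.] [20. 20.] 27
0 [232. 167.] [423. 311.] [251. 159.]
0.4 [236. 163.] [320. 303.] [268. 160.]
0.6 [238. 163.] [278. 291.] [275. 161.]
0.8 [240. 165.] [246. 277.] [281. 162.]
1 [241. 168.] [226. 262.] [286. 163.]
1.05 [241. 168.] [222. 258.] [287. 163.]
```

>>> drive_tool(
  deltas=[
    [[0,-0.3,0.1],[0,0,0]],
    [[0,0,0],[0,0,0]],
    [[0,0,0],[0,0,0]],
    [[0,0,0],[0,0,0]],
    [[0,0,0],[0,0,0]],
    [[0,0,0],[0,0,0]],
  ],
)

```text
clock: 17.5
position: [631.1, -100.2, 154.3]
ee_rot: [0.03, 1.0, 0.001, -0.001]
contact_force: [-2.0, 6.7, -3.2]
gripper_width: -0.2
grasp_force: 3.3
```

```bash
cat > chk.py <<'E'
from h import *
import sys
f=sys.argv[1]
print(arm.read_state()['position'],arm.read_state()['contact_force'])
for n in sys.argv[2:]:
  d=snap(n,n+f);hsv=cv2.cvtColor(d['img'],cv2.COLOR_RGB2HSV)
  for c,R_ in (('red',[((0,170,50),(5,255,255)),((174,170,50),(180,255,255))]),('green',[((60,150,40),(85,255,255))]),('blue',[((100,150,40),(125,255,255))])):
    m=sum(cv2.inRange(hsv,np.array(a),np.array(b)) for a,b in R_)
    for k in cv2.findContours(m,0,2)[0]:
      if cv2.contourArea(k)>12:
        r=cv2.minAreaRect(k)
        if (n=='wrist' and cv2.contourArea(k)>60) or (n=='side' and 190<r[0][0]<275 and r[0][1]<250) or (n=='top' and 190<r[0][0]<335 and 135<r[0][1]<210): print(n,c,np.round(r[0]),np.round(r[1]),round(r[2]))
E
python3 chk.py 11 wrist side top
```

```text
[ 631.10818171 -100.18613352  154.26462956] [-1.98834223  6.67381766 -3.16151881]
wrist red [ 28. 262.] [56. 55.] 90
wrist red [285. 164.] [22. 24.] 90
wrist red [246. 158.] [16.  9.] 86
wrist red [226. 201.] [138.  25.] 88
wrist green [ 87. 265.] [18. 47.] 52
wrist green [247. 223.] [13. 19.] 40
wrist green [412.  99.] [70. 34.] 10
wrist green [272.  20.] [39. 71.] 90
wrist green [19. 22.] [28. 65.] 30
wrist blue [161. 186.] [53. 30.] 90
wrist blue [185. 181.] [79. 30.] 59
wrist blue [ 38. 141.] [70. 55.] 36
wrist blue [496. 112.] [27. 53.] 10
wrist blue [287.  98.] [37. 10.] 44
wrist blue [397.   6.] [13. 32.] 90
wrist blue [133.  24.] [48. 88.] 90
side red [253. 166.] [18.  8.] 38
top red [266. 183.] [5. 5.] 27
top red [284. 182.] [19.  3.] 90
top blue [314. 174.] [12.  8.] 90
top blue [299. 170.] [ 4. 10.] 72
top blue [319. 142.] [8. 5.] 45
```

```bash
python3 - <<'E'
from h import *
w=load('wrist11');t=load('top11')
y=np.radians(-3.5);X=np.array([np.cos(y),np.sin(y),0]);Y=np.array([-X[1],X[0],0]);Z=np.array([0,0,1.])
C=np.array([629,-154,0]);P=np.array([637,-35,150]);f=1.03
n=-np.sin(f)*Y+np.cos(f)*Z;u=np.cos(f)*Y+np.sin(f)*Z
def pl(d,uv,p0,n):
    e,r=ray(d,*uv);return e+r*((p0-e)@n)/(r@n)
for nm,uv in (('red',(285,164)),('red',(246,158)),('green',(247,223)),('blue',(185,181)),('blue',(161,186))):
    q=pl(w,uv,P+15*n,n)-P;g=onz(w,*uv,40)-C
    print(nm,uv,'tray x,t',np.round([q@X,q@u]),'caddy x,y@40',np.round([g@X,g@Y]))
for nm,uv in (('red',(266,183)),('red',(284,182)),('blue',(314,174)),('blue',(299,170))):
    q=pl(t,uv,P+15*n,n)-P;g=onz(t,*uv,40)-C
    print('top',nm,uv,'tray x,t',np.round([q@X,q@u]),'caddy x,y@40',np.round([g@X,g@Y]))
# colours along the tray lines in the wrist view
for x in (-45,-22,0,22,45):
    row=[]
    for tt in range(-50,140,12):
        a=np.round(proj(w,P+x*X+tt*u+12*n)).astype(int)
        row.append((tt,*w['img'][a[1],a[0]]) if 0<=a[0]<512 and 0<=a[1]<384 else tt)
    print(x,[tuple(int(v) for v in r) if isinstance(r,tuple) else r for r in row])
E
```

```text
red (285, 164) tray x,t [-32. -62.] caddy x,y@40 [-20.  81.]
red (246, 158) tray x,t [ -28. -135.] caddy x,y@40 [-27.  37.]
green (247, 223) tray x,t [  50. -135.] caddy x,y@40 [51. 37.]
blue (185, 181) tray x,t [  53. -401.] caddy x,y@40 [ -1. -34.]
blue (161, 186) tray x,t [ 124. -674.] caddy x,y@40 [  5. -62.]
top red (266, 183) tray x,t [-31. -55.] caddy x,y@40 [-20.  76.]
top red (284, 182) tray x,t [ -11. -164.] caddy x,y@40 [-14.  24.]
top blue (314, 174) tray x,t [  55. -399.] caddy x,y@40 [ 14. -62.]
top blue (299, 170) tray x,t [  45. -268.] caddy x,y@40 [ 24. -18.]
-45 [(-50, 103, 85, 0), (-38, 132, 101, 62), (-26, 130, 99, 59), (-14, 128, 98, 59), (-2, 127, 97, 59), (10, 127, 96, 57), (22, 126, 95, 58), (34, 125, 95, 57), (46, 125, 96, 59), (58, 125, 95, 58), (70, 125, 94, 58), (82, 125, 95, 57), 94, 106, 118, 130]
-22 [(-50, 105, 87, 0), (-38, 129, 98, 60), (-26, 127, 98, 57), (-14, 127, 98, 58), (-2, 126, 96, 58), (10, 126, 97, 58), (22, 125, 96, 58), (34, 126, 97, 58), (46, 125, 96, 58), (58, 120, 92, 55), (70, 119, 90, 55), (82, 120, 92, 55), (94, 123, 94, 57), 106, 118, 130]
0 [(-50, 110, 89, 17), (-38, 136, 104, 62), (-26, 135, 104, 62), (-14, 134, 103, 61), (-2, 136, 104, 62), (10, 134, 102, 63), (22, 134, 102, 62), (34, 133, 101, 61), (46, 128, 98, 59), (58, 126, 96, 57), (70, 130, 99, 60), (82, 120, 91, 54), (94, 121, 93, 57), 106, 118, 130]
22 [(-50, 109, 88, 20), (-38, 126, 96, 57), (-26, 127, 97, 58), (-14, 129, 99, 60), (-2, 128, 98, 59), (10, 129, 99, 60), (22, 129, 99, 60), (34, 129, 99, 60), (46, 129, 99, 60), (58, 129, 99, 60), (70, 129, 98, 59), (82, 128, 99, 60), (94, 128, 97, 58), 106, 118, 130]
45 [(-50, 111, 90, 31), (-38, 123, 94, 57), (-26, 117, 91, 53), (-14, 16, 19, 19), (-2, 27, 28, 29), (10, 21, 21, 22), (22, 21, 21, 24), (34, 20, 20, 21), (46, 18, 18, 21), (58, 19, 22, 21), (70, 20, 21, 22), (82, 22, 23, 24), (94, 26, 28, 29), 106, 118, 130]
```

The tray floor is bare wood and the crayons and eraser read as inside the caddy. Let the tray return along the same arc.

>>> drive_tool(
  deltas=[
    [[0,0.8,-1],[0,0,0]],
    [[0,0.9,-0.9],[0,0,0]],
    [[0,1,-0.8],[0,0,0]],
    [[0,1.1,-0.7],[0,0,0]],
    [[0,1.1,-0.5],[0,0,0]],
    [[0,1.2,-0.4],[0,0,0]],
    [[0,1.2,-0.2],[0,0,0]],
    [[0,1.3,-0.1],[0,0,0]],
    [[0,2,0],[0,0,0]],
    [[0,2.5,0],[0,0,0]],
    [[0,0,0],[0,0,0]],
  ],
)

```text
clock: 18.75
position: [639.5, 30.7, 201.0]
ee_rot: [0.029, 1.0, -0.0, -0.0]
contact_force: [-0.2, 0.3, 0.6]
gripper_width: 0.1
grasp_force: 0.0
```

>>> drive_tool(
  deltas=[
    [[0,0,-4],[0,0,0]],
    [[0,0,-4],[0,0,0]],
    [[0,0,-4],[0,0,0]],
    [[3,0,0],[0,0,0]],
    [[4,0,0],[0,0,0]],
    [[4,0,0],[0,0,0]],
    [[4,0,0],[0,0,0]],
    [[4,0,0],[0,0,0]],
    [[0,0,0],[0,0,0]],
    [[0,0,0],[0,0,0]],
  ],
)

```text
clock: 19.75
position: [449.4, 39.5, 322.2]
ee_rot: [0.03, 1.0, 0.0, 0.001]
contact_force: [0.1, -0.5, 0.1]
gripper_width: -0.2
grasp_force: 0.0
```

```bash
python3 chk.py 12 side top; python3 - <<'E'
from h import *
t=load('top12')
y=np.radians(-3.5);X=np.array([np.cos(y),np.sin(y),0]);Y=np.array([-X[1],X[0],0]);C=np.array([629,-154,0])
hsv=cv2.cvtColor(t['img'],cv2.COLOR_RGB2HSV);im=t['img']
# non-yellow things inside the caddy as seen from above
for yy in range(60,-96,-8):
    s=''
    for xx in range(-80,81,8):
        u,v=np.round(proj(t,C+xx*X+yy*Y+[0,0,30])).astype(int);h,sa,va=hsv[v,u]
        s+='.' if 20<=h<=34 and sa>150 else 'G' if 55<h<90 and sa>120 else 'B' if 95<h<130 and sa>120 else 'R' if (h<8 or h>172) and sa>120 else 'w' if sa<90 and va>90 else 'k' if va<60 else 'o'
    print(yy,s)
print('bar',proj(t,(638,-36,250)),[im[int(v),int(u)].tolist() for u,v in [proj(t,(638+dx,-36-dx*.06,250)) for dx in (-50,0,50)]])
E
```

```text
[449.44881202  39.5231773  322.19163076] [ 0.07203996 -0.51970719  0.14008772]
side red [230. 165.] [10. 49.] 90
side blue [272.  40.] [24. 16.] 90
top red [251. 155.] [ 4. 61.] 4
top blue [313. 176.] [ 7. 17.] 9
60 o...ooooooooooooooooo
52 o.o...ooo........oooo
44 o....oooo.......koooo
36 .....oRR........okko.
28 o....oo.....oo..kk...
20 o..........oww.......
12 o.........wwww.......
4 o.........owwwo......
-4 o.........oookko.....
-12 ...........okkko.....
-20 .......o....kkkkk....
-28 oo..........oBBBB....
-36 o......wwwwookoww...o
-44 o......wowwwwoww....o
-52 o......wBBBBBBo......
-60 ......ooBBBBBBBo.....
-68 ......owBBBBBBB......
-76 o......oooooooB......
-84 o...................o
-92 w.oo.o.....o.o.......
bar [251.43689693 159.32307503] [[119, 39, 32], [121, 38, 29], [119, 36, 31]]
```

```bash
python3 - <<'E'
from h import *
t=load('top12');t0=load('t0');s=load('side12');s0=load('s0')
y=np.radians(-3.5);X=np.array([np.cos(y),np.sin(y),0]);Y=np.array([-X[1],X[0],0]);C=np.array([629,-154,0])
for yy in (52,44,36,28,20): print(yy,[t['img'][tuple(np.round(proj(t,C+xx*X+yy*Y+[0,0,30])).astype(int)[::-1])].tolist() for xx in (40,48,56,64)])
# side: tray interior greens/reds, and bar shift vs start, door region vs after-shut view
s8=load('s8')
for n,(x0,x1,y0,y1) in {'bar':(200,262,158,174),'tray':(192,262,175,250),'door':(250,290,185,250),'cup':(258,290,225,270)}.items():
    f=lambda d:d['img'][y0:y1,x0:x1].astype(int)
    print(n,'diff vs s0 %.1f vs s8 %.1f'%(abs(f(s)-f(s0)).mean(),abs(f(s)-f(s8)).mean()))
def green(d,x0,x1,y0,y1):
    h=cv2.cvtColor(d['img'],cv2.COLOR_RGB2HSV)[y0:y1,x0:x1];m=cv2.inRange(h,np.array((55,120,20)),np.array((90,255,255)));p=np.argwhere(m);return len(p),(p.mean(0)+[y0,x0])[::-1] if len(p) else 0
print('tray green side',green(s0,195,255,185,215),green(s,195,255,185,215),'caddy green top',green(t0,277,328,148,200),green(t,277,328,148,200),'tray green top',green(t0,205,252,140,160),green(t,205,252,140,160))
E
```

```text
52 [[105, 90, 37], [88, 75, 31], [58, 60, 49], [82, 78, 70]]
44 [[104, 88, 35], [33, 42, 24], [52, 61, 46], [82, 80, 71]]
36 [[101, 86, 36], [68, 67, 30], [37, 54, 28], [38, 51, 29]]
28 [[92, 81, 32], [36, 49, 26], [52, 59, 28], [66, 61, 27]]
20 [[106, 89, 38], [104, 88, 38], [104, 89, 37], [103, 83, 34]]
bar diff vs s0 2.0 vs s8 1.4
tray diff vs s0 9.9 vs s8 8.8
door diff vs s0 25.5 vs s8 1.5
cup diff vs s0 11.0 vs s8 1.1
tray green side (48, array([207.58333333, 200.91666667])) (0, 0) caddy green top (0, 0) (0, 0) tray green top (73, array([230.35616438, 144.80821918])) (0, 0)
```

Bar, door and cup match their earlier views. The tray is empty, and the green crayon (dark green with a grey band) is in the caddy at about x 55, y 28–60. I'll hand it in.

```bash
python3 -c "
from bench import arm
print(arm.job_done())"
```

```text
the job is handed in; nothing more can be done
None
```

I handed the job in at about 20 s; the final camera checks showed the stamp, both crayons and the eraser in the caddy, the door shut, the tray back level and the cup where it stood, but the hand-in returned no verdict.

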